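# Open the kit case and load two bushings in pocket order

### The job

Lift the lid of the blue kit case, which has a yellow lip along its front, and ease it all the way back until it rests against its rubber stop: feel for the stop, do not force it, and never let the lid slam or drop. Then set the brass bushing upright and fully down in the pocket marked with one dot and, after it, the black bushing likewise in the pocket marked with two dots; set them in, do not drop them. Leave the white bushing, the green one already in its pocket, the wrench, screwdriver, axle and grease can where they are, and the lid open on its stop.

Things in the scene. Friction and masses are not known exactly. Their poses are not given: they have to be found in the camera images.
- case: kit case fixed to the bench: blue box 190 (x) by 250 (y) by 75 mm high, walls 5 mm, with a hinged blue lid. Origin: centre of its underside; x points from front wall to hinge side (roughly away from the robot). A grey insert inside, top 35 mm above the bench, has three 41 mm square pockets 22 mm deep in a row along y, 72 mm apart, with 1, 2 or 3 white dots in front of each.
- lid (a joint): lid angle in rad: 0 shut, 1.57 upright, growing as it opens; a rubber stop ends its travel somewhat past upright, between 1.7 and 2.0. The lid weighs 0.3 to 0.7 kg. Stiff hinge: the lid falls shut from low angles, stays where it is left near upright, and does not sink back onto its stop by itself.
- lid_hinge (a point): point on the lid's hinge axis, at mid-width, in the plane of the lid's underside: from the case's origin 95 mm along its x and 75 mm up. The axis runs along the case's y.
- lid_lip (a point): mid-width of the lid's front lower edge, 200 mm from the hinge; moves with the lid. The plate is 6 mm thick and overhangs the front wall by 10 mm; from its front edge a yellow lip, 150 mm wide, 5 mm thick, flares out and up at 60 degrees from level, ending 14 mm farther forward and 28 mm up. A shut fingertip tilted 30 to 40 degrees, pointing forward and down, fits in under it. No other handle.
- pocket1 (a point): centre of the floor of the pocket with one dot, 13 mm above the bench, 22 mm below the insert's top; axes as the case. Pocket at the case's -y end.
- pocket2 (a point): the same for the pocket with two dots, in the middle.
- bush_brass: the brass-coloured upright bushing, a plain cylinder 32 mm across and 60 mm tall, about 0.2 kg; its top shows a black rubber ring round a small bore. Origin: centre of its underside, z along its axis.
- bush_black: the black upright bushing, a plain cylinder 32 mm across and 60 mm tall, about 0.2 kg; its top shows a black rubber ring round a small bore. Origin: centre of its underside, z along its axis.
- bush_white: bystander, to be left alone: the white upright bushing, a plain cylinder 32 mm across and 60 mm tall, about 0.2 kg; its top shows a black rubber ring round a small bore. Origin: centre of its underside, z along its axis.
- bush_green: bystander, already standing in the third pocket (three dots): the green upright bushing, a plain cylinder 32 mm across and 60 mm tall, about 0.2 kg; its top shows a black rubber ring round a small bore. Origin: centre of its underside, z along its axis.
- wrench: bystander: steel wrench lying on the bench, to the left of the case.
- driver: bystander: screwdriver lying to the left of the case.
- axle: bystander: short steel axle, 200 mm long and 26 to 36 mm thick, lying at the right.
- grease: bystander: can of grease 64 mm across and 100 mm tall, standing at the left.
There are look-alikes about, which are no part of the job. What is meant by the bush_black is not pink, and is the smaller of those in its own colour.

How it is judged:
On the way, in this order (a step that is already met when the one before it is completed fails the run):
1. the lid rests against its stop (value of joint lid above 1.8 rad and velocity of joint lid between -0.1 and 0.1 rad/s), for 0.2 s.
2. the brass bushing stands in the pocket with one dot, let go (horizontal distance between bush_brass and pocket1 below 0.008 m and z of bush_brass in the frame of pocket1 between -0.004 and 0.004 m and angle between bush_brass's own z axis and vertical below 0.12 rad and contact force between the fingers and bush_brass below 0.2 N and linear speed of bush_brass below 0.03 m/s), for 0.2 s.
3. the black bushing stands in the pocket with two dots, let go (horizontal distance between bush_black and pocket2 below 0.008 m and z of bush_black in the frame of pocket2 between -0.004 and 0.004 m and angle between bush_black's own z axis and vertical below 0.12 rad and contact force between the fingers and bush_black below 0.2 N and linear speed of bush_black below 0.03 m/s), for 0.2 s.
At the end, for the whole second after the job is handed in: The lid is at rest within 0.05 rad of its stop; the brass bushing stands in pocket one and the black one in pocket two, each within 8 mm of the pocket's centre, within 4 mm of its floor, upright within 0.12 rad, released and at rest. The lid went first, then brass, then black (all of step 1 and all of step 2 and all of step 3); the robot touches nothing.
It fails at once if the lid slammed or fell (faster than 2.5 rad/s) (velocity of joint lid above 2.5 rad/s or velocity of joint lid below -2.5 rad/s).
It fails at once if the lid was forced (more than 60 N) (contact force between any of the arm, the fingers and lid above 60 N).
It fails at once if a bushing was dropped (falling free faster than 0.5 m/s) ((linear speed of bush_brass above 0.5 m/s and contact force between the fingers and bush_brass below 0.01 N) or (linear speed of bush_black above 0.5 m/s and contact force between the fingers and bush_black below 0.01 N)).
It fails at once if a thing to be left alone was moved more than 30 mm or a bushing of them knocked over (distance of any of wrench, driver, axle, grease, bush_white, bush_green from where it was at the start of the episode above 0.03 m or angle between any of bush_white, bush_green's own z axis and vertical above 0.4 rad).
It also fails if it takes over 69 s, if anything falls off the work surface, if the arm or the gripper's body presses on something with over 40 N, if the wrist force passes 120 N, or if a joint passes its speed limit or range.

### The arm

A 6-joint arm with a two-finger parallel gripper is mounted at the origin on the work surface. World frame = base frame: x ahead of the robot, y to its left, z up, the work surface at z = 0. Lengths are in m, angles in rad, forces in N, time in s.
With the tool pointing down it reaches from about 0.35 to 0.725 m from the base axis. Payload 6 kg.
Tool frame: the origin (TCP) lies midway between the tips of the shut fingers; the grasp point (between the pads) lies 19 mm behind it; z points along the fingers, y is the line along which they close (so a half turn about z gives the same grasp; the last joint's range is limited). The gripper opens to 85 mm and grips with 20 to 120 N. Pads are 22 mm wide; open, the fingers measure 114 mm over their backs; the gripper's body (76 mm by 85 mm) begins 54 mm behind the grasp point. The pads swing forward as they close: fully open they stand 13 mm farther back than shut.
Start: joints at [-0.85, 0.04, 0.085, 0, -1.615, -0.334], TCP at [0.226, -0.556, 0.231] pointing down, gripper open.
Joint ranges: [-2.56, 2.56], [-1.29, 2.01], [-1.08, 1.49], [-3.29, 1.98], [-2.81, -0.18], [-2.99, 2.99]. Speed limits (rad/s): [2.57, 2.57, 3.01, 3.14, 3.14, 3.14].

### API

Orientations are given as a unit quaternion [x, y, z, w].
In Python, from cell import * gives the robot as it stands.
- The arm moves only by the tool send_rows, never from a script. Its arguments are lists of equal length, an entry for each row: "xyz": the shift along the tool's x, y, z scaled (see below), a list of three; "dr": the turn, a rotation vector about the tool's x, y, z scaled (see below), a list of three. In form: {"xyz": [[tx, ty, tz], ...], "dr": [[rx, ry, rz], ...]}. A call has 1 to 5 rows; each row shifts and turns the commanded pose from where the row before left it, along the tool's axes as they then stand; what a row does not reach is not made up. The controller multiplies each number of a shift by 0.06 m and each number of a turn by 0.12 rad. A row lasts 1/8 s, in which the tool goes at most 62.5 mm and 10.7 degrees, less where a joint would pass 70% of its speed; a pose out of reach is approached as far as the arm can. A call with a number of a shift or a turn outside -1 to 1 is refused whole. A call with a gripper value outside its range is refused whole. "hand" is the opening, from 0 (shut) to 1 (fully open), set as the call begins (left out, the last holds). The fingers move at their own pace and stop on an object; "squeeze" is the grip in N (left out, the last holds). Time passes only in rows, so rows that do not move let the fingers close. It gives the time, the measured TCP pose, the force, the opening and the grip force at its end, in the units of the state.
- observe(): the state, without advancing time (a new reading comes with each control period).
- read_camera(name): name is "side" or "top" or "wrist"; returns a dict with "img" (480x640x3 uint8, red, green, blue), "depth" (480x640 float32, m along the optical axis (not along the pixel's ray), 0 where there is no reading), "K" (3x3 intrinsics, pixels), "k1" (the pictures are not rectified: a ray, as slopes to the right and down, at radius r is drawn at 1 + k1 r^2 times it, then the intrinsics apply), "camera_from_world" (4x4, takes a point from world to camera coordinates); the wrist camera has in their place "tool_from_camera" (4x4, takes a point from camera to tool coordinates, whose origin is the TCP and whose axes are the flange's). Camera axes: x right, y down, z forward; pixel columns grow to the right and rows downward; lengths in m; the calibration is good to about 2 mm. A picture is of the moment at which its call begins: read the wrist's pose just before it.
- finish_job(): hands the job in; it is judged then, once.
The state is a dict: "time_s": time; "joint_pos": joint angles; "qvel": joint speeds; "effort": joint torques, N m; "position": TCP position; "tcp_rot": TCP orientation; "wrist_force": force on the tool from outside, world axes, zero at the start; "ft_torque": the same for the moment, N m; "width": opening from 0.0 (shut) to 1.0 (fully open); "finger_force": force on a finger pad.
Only numpy, scipy, OpenCV 4.12 (cv2) and the standard library are available. Lean on these libraries where they do the work, as an engineer would, in place of code of your own. Each camera call takes 0.05 s, during which the arm holds its last target. There are 200 camera calls.

## Working session

There is one attempt and no reset: what is moved stays moved. The work goes in short steps, Python scripts to look and compute and a tool call to move; the robot and the scene stay as the last step left them, time stands still between calls to the robot, and variables do not carry over. Pictures are saved under pics/ and viewed, at most 12 in all, crops included, and the job is handed in when it is done.

Besides the shell and the picture viewer there is one more tool, called after "Request:" as name(argument=value, ...), one argument or row to a line, values as JSON. send_rows: Moves the arm, as the interface text tells. Shifts and turns lie within -1 to 1; 1 stands for 0.06 m of shift or 0.12 rad of turn. Its arguments: {"type":"object","properties":{"xyz":{"type":"array","items":{"type":"array","items":{"type":"number","minimum":-1,"maximum":1}}},"dr":{"type":"array","items":{"type":"array","items":{"type":"number","minimum":-1,"maximum":1}}},"hand":{"type":"number"},"squeeze":{"type":"number"}},"required":["xyz","dr"]}

```bash
ls; mkdir -p pics; python3 - <<'E'
from cell import *
import cv2,numpy as np,pickle
print(observe())
for n in ("top","side"):
    c=read_camera(n); pickle.dump(c,open(f"{n}.pkl","wb"))
    cv2.imwrite(f"pics/{n}0.png",c["img"][:,:,::-1]); print(n,c["K"],c["k1"],c["camera_from_world"])
E
```

```text
pics
{'time_s': 0.0, 'joint_pos': array([-8.50299752e-01,  4.08490551e-02,  8.37872700e-02, -4.69514994e-04,
       -1.61550693e+00, -3.33676730e-01]), 'qvel': array([-0.00144916,  0.00104637,  0.0007794 , -0.00030042,  0.00042495,
        0.00035281]), 'effort': array([ 2.02866286e-03, -3.68200564e+01,  3.47428679e+01,  6.93278074e+00,
       -5.23421870e-03,  6.91698892e-05]), 'position': array([ 0.22628358, -0.55533171,  0.23024367]), 'tcp_rot': array([-1.92216361e-01,  9.81352144e-01,  8.83889289e-04, -2.43070123e-04]), 'wrist_force': array([-0.08535059, -0.23005415,  0.62526511]), 'ft_torque': array([-0.02861487, -0.00696045,  0.04540285]), 'finger_force': 0.0, 'width': 1.0031327808833506}
top [[616.25413737   0.         328.67826655]
 [  0.         616.25413737 240.75529651]
 [  0.           0.           1.        ]] -0.014658603585018472 [[ 0.01880973 -0.99970908 -0.01509801  0.00831683]
 [-0.99749042 -0.0177328  -0.06854489  0.53466413]
 [ 0.06825722  0.01634943 -0.99753378  1.54949439]
 [ 0.          0.          0.          1.        ]]
side [[558.83354968   0.         322.56001152]
 [  0.         558.83354968 241.02057603]
 [  0.           0.           1.        ]] -0.0713001607776654 [[ 0.98281395 -0.18412973 -0.0131519  -0.55129925]
 [-0.11329538 -0.5454085  -0.83047801  0.11431743]
 [ 0.14574254  0.81769543 -0.55689613  1.21671151]
 [ 0.          0.          0.          1.        ]]
```

View pics/top0.png

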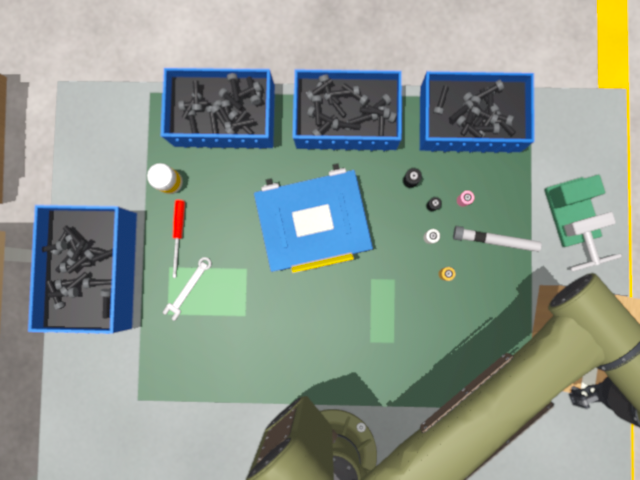

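View pics/side0.png

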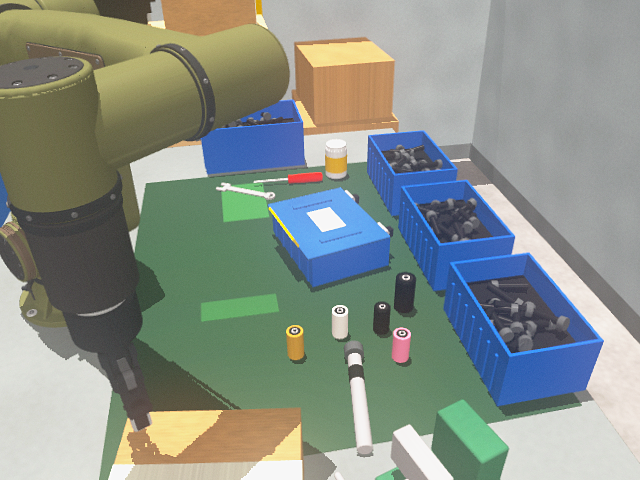

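The top view shows the case at (313,220) with its yellow lip at (323,263), brass at (447,274), white at (432,236), small black at (434,204), a large black look-alike at (413,177), pink at (466,198) and the axle at (497,240). The side view agrees.

```bash
cat > h.py <<'E'
import cv2,numpy as np,pickle
from scipy.spatial.transform import Rotation as R
def ray(c,uv,z,T=None):
    """pixels -> world points on plane z; T = world_from_camera"""
    T=np.linalg.inv(c["camera_from_world"]) if T is None else T
    p=cv2.undistortPoints(np.array(uv,float).reshape(-1,1,2),c["K"],np.array([c["k1"],0,0,0.])).reshape(-1,2)
    d=np.c_[p,np.ones(len(p))]@T[:3,:3].T
    return T[:3,3]+d*((z-T[2,3])/d[:,2])[:,None]
def proj(c,P):
    M=c["camera_from_world"]
    return cv2.projectPoints(np.array(P,float).reshape(-1,1,3),cv2.Rodrigues(M[:3,:3])[0],M[:3,3],c["K"],np.array([c["k1"],0,0,0.]))[0].reshape(-1,2)
def hsv(c): return cv2.cvtColor(c["img"],cv2.COLOR_RGB2HSV)
E
python3 - <<'E'
from h import *
c=pickle.load(open("top.pkl","rb"));s=pickle.load(open("side.pkl","rb"))
H=hsv(c)
def comp(m,box):
    k=np.zeros(m.shape,np.uint8);x0,y0,x1,y1=box;k[y0:y1,x0:x1]=m[y0:y1,x0:x1];return k
yl=comp(cv2.inRange(H,(18,120,120),(35,255,255)),(270,240,370,290))
bl=comp(cv2.inRange(H,(95,100,60),(125,255,255)),(240,160,390,290))
for n,m,z in(("yellow",yl,.095),("lid",bl,.081)):
    pts=cv2.findNonZero(m);b=cv2.boxPoints(cv2.minAreaRect(pts));print(n,len(pts),b.tolist());P=ray(c,b,z);print(P.round(4).tolist())
    print([np.linalg.norm(P[i]-P[i-1]).round(4) for i in range(4)])
cs,_=cv2.findContours(bl,0,2);k=max(cs,key=cv2.contourArea)
a=cv2.approxPolyDP(k,6,True).reshape(-1,2);print("poly",a.tolist(),ray(c,a,.081).round(4).tolist())
# depth check
d=c["depth"]
Ti=np.linalg.inv(c["camera_from_world"])
for n,(u,v) in dict(brass=(447,274),white=(432,236),black=(434,204),bigblack=(413,177),pink=(466,198)).items():
    w=d[v-14:v+15,u-14:u+15]
    vv,uu=np.mgrid[v-14:v+15,u-14:u+15]
    p=cv2.undistortPoints(np.c_[uu.ravel(),vv.ravel()].astype(float).reshape(-1,1,2),c["K"],np.array([c["k1"],0,0,0.])).reshape(-1,2)
    X=(np.c_[p,np.ones(len(p))]*w.reshape(-1,1))@Ti[:3,:3].T+Ti[:3,3]
    t=X[:,2]>np.percentile(X[:,2],99)-.008
    T=X[t&(X[:,2]>.03)];print(n,len(T),T.mean(0).round(4),np.ptp(T,axis=0).round(3),"mid",((T.max(0)+T.min(0))/2).round(4), "side px",proj(s,[T.mean(0)]).round(1))
E
```

```text
yellow 402 [[291.0041809082031, 266.5740661621094], [352.2772521972656, 252.7876434326172], [353.7388610839844, 259.2837829589844], [292.4657897949219, 273.0701904296875]]
[[0.4651, 0.1066, 0.095], [0.5011, -0.0407, 0.095], [0.4854, -0.0445, 0.095], [0.4495, 0.1028, 0.095]]
[np.float64(0.0161), np.float64(0.1517), np.float64(0.0161), np.float64(0.1516)]
lid 7369 [[252.74111938476562, 191.83531188964844], [355.3411560058594, 169.03529357910156], [373.1529235839844, 249.18824768066406], [270.5528869628906, 271.98828125]]
[[0.6475, 0.2062, 0.081], [0.7082, -0.0452, 0.081], [0.5115, -0.0917, 0.081], [0.4513, 0.1573, 0.081]]
[np.float64(0.2022), np.float64(0.2587), np.float64(0.2022), np.float64(0.2562)]
poly [[354, 170], [254, 193], [272, 271], [372, 248]] [[0.7057, -0.042, 0.081], [0.6446, 0.203, 0.081], [0.4538, 0.1539, 0.081], [0.5143, -0.0889, 0.081]]
brass 114 [ 0.4555 -0.2655  0.1281] [0.045 0.285 1.525] mid [ 0.4497 -0.1502  0.8198] side px [[290.9 297.8]]
white 113 [ 0.5453 -0.2303  0.1155] [0.138 0.245 1.525] mid [ 0.4963 -0.1302  0.8202] side px [[336.2 285. ]]
black 89 [ 0.6266 -0.2379  0.0968] [0.22  0.251 1.524] mid [ 0.5375 -0.1332  0.8207] side px [[379.  289.9]]
bigblack 153 [ 0.6922 -0.1853  0.0992] [0.289 0.2   1.506] mid [ 0.5717 -0.1073  0.8293] side px [[403.8 268.4]]
pink 97 [ 0.6402 -0.3137  0.1093] [0.234 0.331 1.524] mid [ 0.5445 -0.173   0.8205] side px [[398.  309.6]]
```

```bash
cat >> h.py <<'E'
UX=np.array([.9713,.2377,0]);UY=np.array([-.2377,.9713,0]);CO=np.array([.5845,.0578,0])
def case(x,y,z): return CO+x*UX+y*UY+np.array([0,0,z])
def tilt(a,yaw=.24):  # tool x backward, tipped so that z points forward by a
    return R.from_euler("z",yaw)*R.from_matrix([[-1,0,0],[0,1,0],[0,0,-1]])*R.from_euler("y",-a)
def rows(p0,r0,targets):
    """targets: list of (pos,Rot,n rows). prints rows in the units of the move"""
    xyz=[];dr=[]
    p=np.array(p0);r=r0
    for tp,tr,n in targets:
        for i in range(n):
            k=n-i
            s=np.round(r.inv().apply((tp-p)/k)/.06,2); w=np.round((r.inv()*tr).as_rotvec()/k/.12,2)
            xyz.append(s.tolist());dr.append(w.tolist())
            p=p+r.apply(s*.06); r=r*R.from_rotvec(w*.12)
    for i in range(0,len(xyz),5): print('"xyz":',xyz[i:i+5],'"dr":',dr[i:i+5])
    a=np.abs(np.array(xyz+dr)).max(); print("max",a, "end",p.round(4))
def now():
    from cell import observe
    o=observe();return o["position"],R.from_quat(o["tcp_rot"])
E
python3 - <<'E'
from h import *
c=pickle.load(open("top.pkl","rb"))
d=c["depth"];Ti=np.linalg.inv(c["camera_from_world"])
for n,(u,v) in dict(brass=(447,274),white=(432,236),black=(434,204),bigblack=(413,177),pink=(466,198)).items():
    vv,uu=np.mgrid[v-13:v+14,u-13:u+14]; w=d[v-13:v+14,u-13:u+14].ravel()
    p=cv2.undistortPoints(np.c_[uu.ravel(),vv.ravel()].astype(float).reshape(-1,1,2),c["K"],np.array([c["k1"],0,0,0.])).reshape(-1,2)
    X=((np.c_[p,np.ones(len(p))]*w[:,None])@Ti[:3,:3].T+Ti[:3,3])[w>.1]
    zt=np.percentile(X[:,2],97);T=X[X[:,2]>zt-.006]
    print(n,len(T),"ztop",zt.round(4),"mean",T.mean(0).round(4),"mid",((T.max(0)+T.min(0))/2).round(4),np.ptp(T,axis=0).round(3))
p,r=now()
rows(p,r,[(case(-.25,0,.2),tilt(.3),9),(case(-.155,0,.045),tilt(.6),4)])
E
```

```text
brass 105 ztop 0.0635 mean [ 0.4568 -0.2774  0.0615] mid [ 0.4572 -0.2777  0.063 ] [0.03  0.03  0.011]
white 109 ztop 0.0636 mean [ 0.5496 -0.2385  0.0617] mid [ 0.5502 -0.2388  0.0631] [0.03  0.028 0.01 ]
black 96 ztop 0.0641 mean [ 0.6314 -0.2438  0.0622] mid [ 0.6321 -0.2444  0.0646] [0.031 0.031 0.013]
bigblack 143 ztop 0.0824 mean [ 0.696  -0.1874  0.0797] mid [ 0.6959 -0.1872  0.0819] [0.04  0.04  0.011]
pink 100 ztop 0.0638 mean [ 0.6471 -0.3234  0.062 ] mid [ 0.6466 -0.3226  0.0644] [0.03  0.032 0.013]
"xyz": [[-0.58, 0.87, 0.06], [-0.57, 0.88, 0.07], [-0.55, 0.89, 0.09], [-0.53, 0.9, 0.11], [-0.52, 0.9, 0.12]] "dr": [[0.02, -0.28, 0.13], [0.02, -0.28, 0.14], [0.02, -0.28, 0.13], [0.02, -0.28, 0.14], [0.02, -0.28, 0.13]]
"xyz": [[-0.5, 0.91, 0.14], [-0.48, 0.92, 0.15], [-0.45, 0.93, 0.17], [-0.44, 0.94, 0.17], [-0.19, 0.0, 0.74]] "dr": [[0.02, -0.27, 0.14], [0.03, -0.28, 0.13], [0.02, -0.27, 0.14], [0.03, -0.28, 0.13], [-0.0, -0.62, 0.0]]
"xyz": [[-0.13, 0.0, 0.75], [-0.07, 0.0, 0.75], [-0.02, 0.0, 0.76]] "dr": [[-0.0, -0.63, 0.0], [-0.0, -0.62, 0.0], [-0.0, -0.63, 0.0]]
max 0.94 end [0.434  0.0208 0.0447]
```

Request:
send_rows(
  xyz=[
    [-0.58, 0.87, 0.06],
    [-0.57, 0.88, 0.07],
    [-0.55, 0.89, 0.09],
    [-0.53, 0.9, 0.11],
    [-0.52, 0.9, 0.12],
  ],
  dr=[
    [0.02, -0.28, 0.13],
    [0.02, -0.28, 0.14],
    [0.02, -0.28, 0.13],
    [0.02, -0.28, 0.14],
    [0.02, -0.28, 0.13],
  ],
  hand=0,
)

```text
time_s: 0.72
position: [0.2895, -0.2485, 0.214]
tcp_rot: [-0.151, 0.985, 0.011, 0.084]
wrist_force: [-0.2, 1.9, 1.0]
width: 0.001
finger_force: 0.0
```

```bash
python3 - <<'E'
from h import *
p,r=now();print(p)
rows(p,r,[(case(-.2,0,.15),tilt(.35),6),(case(-.155,0,.045),tilt(.6),4)])
E
```

```text
[ 0.28951848 -0.24854707  0.21398179]
"xyz": [[-0.45, 0.6, 0.25], [-0.43, 0.61, 0.27], [-0.42, 0.61, 0.28], [-0.4, 0.62, 0.29], [-0.38, 0.62, 0.3]] "dr": [[0.02, -0.25, 0.09], [0.02, -0.25, 0.09], [0.02, -0.25, 0.09], [0.01, -0.25, 0.08], [0.02, -0.25, 0.09]]
"xyz": [[-0.37, 0.63, 0.3], [-0.03, 0.0, 0.48], [0.0, 0.0, 0.47], [0.04, 0.0, 0.48], [0.06, 0.0, 0.47]] "dr": [[0.01, -0.25, 0.08], [0.0, -0.52, 0.0], [0.0, -0.52, 0.0], [0.0, -0.52, 0.0], [0.0, -0.52, 0.0]]
max 0.63 end [0.4341 0.0207 0.045 ]
```

Request:
send_rows(
  xyz=[
    [-0.45, 0.6, 0.25],
    [-0.43, 0.61, 0.27],
    [-0.42, 0.61, 0.28],
    [-0.4, 0.62, 0.29],
    [0, 0, 0],
  ],
  dr=[
    [0.02, -0.25, 0.09],
    [0.02, -0.25, 0.09],
    [0.02, -0.25, 0.09],
    [0.01, -0.25, 0.08],
    [0, 0, 0],
  ],
)

```text
time_s: 1.35
position: [0.3571, -0.0739, 0.1697]
tcp_rot: [-0.135, 0.98, 0.018, 0.142]
wrist_force: [0.2, -0.2, 0.8]
width: 0.0
finger_force: 0.0
```

```bash
python3 - <<'E'
from h import *
p,r=now();print(p)
rows(p,r,[(case(-.2,0,.12),tilt(.4),2),(case(-.155,0,.045),tilt(.6),3)])
E
```

```text
[ 0.35707939 -0.0738901   0.16965503]
"xyz": [[-0.32, 0.6, 0.52], [-0.28, 0.61, 0.54], [-0.07, 0.0, 0.48], [-0.03, 0.0, 0.49], [-0.01, 0.0, 0.48]] "dr": [[0.03, -0.47, 0.13], [0.04, -0.46, 0.14], [-0.0, -0.56, -0.0], [-0.0, -0.56, -0.0], [-0.0, -0.55, -0.0]]
max 0.61 end [0.4341 0.0209 0.0454]
```

Request:
send_rows(
  xyz=[
    [-0.32, 0.6, 0.52],
    [-0.28, 0.61, 0.54],
    [-0.07, 0.0, 0.48],
    [-0.03, 0.0, 0.49],
    [-0.01, 0.0, 0.48],
  ],
  dr=[
    [0.03, -0.47, 0.13],
    [0.04, -0.46, 0.14],
    [0, -0.56, 0],
    [0, -0.56, 0],
    [0, -0.55, 0],
  ],
)

```text
time_s: 1.98
position: [0.466, 0.0051, 0.0701]
tcp_rot: [-0.113, 0.953, 0.045, 0.277]
wrist_force: [-0.6, -0.2, -0.1]
width: 0.0
finger_force: 0.0
```

```bash
python3 - <<'E'
from h import *
from cell import *
p,r=now();print(p,r.as_matrix()[:,2],r.as_matrix()[:,1])
c=read_camera("side");cv2.imwrite("pics/s1.png",cv2.resize(c["img"][150:330,200:440,::-1],(800,600)))
print(proj(c,[p,case(-.105,0,.075),case(-.105,.075,.075)]))
p,r=now();print(p)
rows(p,r,[(case(-.112,0,.056),tilt(.6),4)])
E
```

```text
[0.46602113 0.00514113 0.07009552] [ 0.51783765  0.14757412 -0.84265417] [-0.24029785  0.9704434   0.02228323]
[[280.02977852 241.24520829]
 [285.62254784 231.9974086 ]
 [274.21976489 216.54130237]]
[0.46598505 0.00400296 0.06578423]
"xyz": [[-0.03, 0.1, 0.07], [-0.03, 0.1, 0.07], [-0.04, 0.1, 0.07], [-0.03, 0.1, 0.08]] "dr": [[0.04, -0.08, -0.02], [0.04, -0.07, -0.03], [0.04, -0.08, -0.02], [0.04, -0.07, -0.03]]
max 0.1 end [0.4758 0.0313 0.0558]
```

View pics/s1.png

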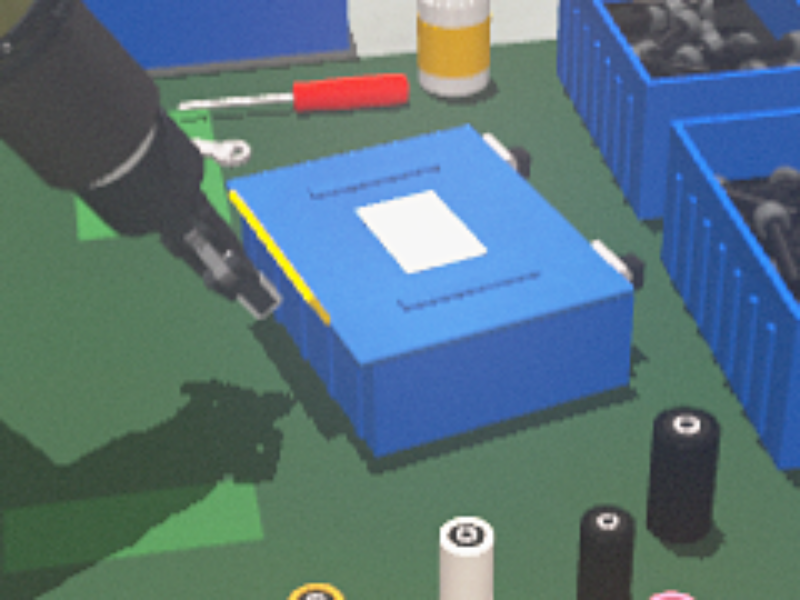

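The side crop shows the shut fingertip at crop (268,310), just ahead of the yellow lip (232,195)–(327,320), not touching. It is slightly high and 24 mm right of mid-width.

```bash
python3 - <<'E'
from h import *
from cell import *
print(observe()["joint_pos"].round(3))
p,r=now();print(p)
rows(p,r,[(case(-.132,-.01,.048),tilt(.57),3)])
E
```

```text
[ 0.563 -0.99  -1.083  0.188 -0.941 -1.969]
[0.46598505 0.00400296 0.06578423]
"xyz": [[0.07, 0.08, 0.07], [0.07, 0.07, 0.07], [0.08, 0.08, 0.08]] "dr": [[0.05, -0.02, -0.03], [0.06, -0.02, -0.03], [0.05, -0.01, -0.03]]
max 0.08 end [0.4587 0.0167 0.0478]
```

```bash
python3 - <<'E'
from h import *
p,r=now()
rows(p,r,[(case(-.124,-.03,.052),tilt(.5),4)])
E
```

```text
"xyz": [[0.02, -0.03, 0.06], [0.01, -0.02, 0.06], [0.02, -0.03, 0.05], [0.01, -0.02, 0.06]] "dr": [[0.04, 0.13, -0.02], [0.04, 0.13, -0.02], [0.04, 0.14, -0.02], [0.05, 0.13, -0.03]]
max 0.14 end [ 0.4713 -0.0007  0.052 ]
```

Request:
send_rows(
  xyz=[
    [0.02, -0.03, 0.06],
    [0.01, -0.02, 0.06],
    [0.02, -0.03, 0.05],
    [0.01, -0.02, 0.06],
  ],
  dr=[
    [0.04, 0.13, -0.02],
    [0.04, 0.13, -0.02],
    [0.04, 0.14, -0.02],
    [0.05, 0.13, -0.03],
  ],
)

```text
time_s: 2.52
position: [0.4702, 0.0015, 0.0555]
tcp_rot: [-0.118, 0.962, 0.029, 0.246]
wrist_force: [0.0, 1.0, 0.6]
width: -0.004
finger_force: 0.0
```

```bash
cat >> h.py <<'E'
def incase(p): q=np.array(p)-CO; return np.array([q@UX,q@UY,q[2]])
def stat():
    from cell import observe
    o=observe();r=R.from_quat(o["tcp_rot"]);z=r.as_matrix()[:,2]
    print("t",o["time_s"],"case",incase(o["position"]).round(4),"tilt",np.arcsin(z@UX).round(3),"lat",(z@UY).round(3),"yx",(r.as_matrix()[:,1]@UX).round(3),"F",np.round(o["wrist_force"],1),"j",o["joint_pos"].round(2))
    return o["position"],r
E
python3 - <<'E'
from h import *
p,r=stat()
rows(p,r,[(case(-.109,-.03,.060),tilt(.5),3),(case(-.104,-.03,.066),tilt(.5),2)])
E
```

```text
t 2.525 case [-0.1244 -0.0275  0.0555] tilt 0.5 lat -0.0 yx -0.003 F [0.  1.  0.6] j [ 0.55 -0.87 -1.03  0.18 -0.94 -1.95]
"xyz": [[-0.09, -0.01, 0.02], [-0.09, -0.02, 0.02], [-0.08, -0.01, 0.02], [-0.06, -0.0, -0.03], [-0.06, -0.0, -0.02]] "dr": [[-0.0, -0.0, 0.01], [-0.0, -0.0, 0.01], [-0.0, -0.0, 0.01], [-0.0, -0.0, -0.0], [-0.0, -0.0, -0.0]]
max 0.09 end [0.4905 0.004  0.0659]
```

Request:
send_rows(
  xyz=[
    [-0.09, 0, 0.03],
    [-0.09, 0, 0.03],
    [-0.08, 0, 0.03],
    [-0.05, 0, -0.02],
  ],
  dr=[
    [0, 0, 0],
    [0, 0, 0],
    [0, 0, 0],
    [0, 0, 0],
  ],
)

```text
time_s: 3.02
position: [0.4857, 0.0046, 0.0571]
tcp_rot: [-0.117, 0.963, 0.028, 0.242]
wrist_force: [-14.1, -4.2, -1.6]
width: -0.002
finger_force: 0.0
```

```bash
python3 - <<'E'
from h import *
p,r=stat()
E
```

```text
t 3.025 case [-0.1086 -0.0282  0.0571] tilt 0.492 lat -0.001 yx -0.001 F [-14.1  -4.2  -1.6] j [ 0.53 -0.78 -0.98  0.17 -0.91 -1.93]
```

```bash
cat >> h.py <<'E'
def arc(p,r,ths,off,tl,y=-.028,n=1,rad=.2):
    rows(p,r,[(case(.095-rad*np.cos(t)+off[0],y,.075+rad*np.sin(t)+off[1]),tilt(a),n) for t,a in zip(ths,tl)])
E
python3 - <<'E'
from h import *
p,r=stat()
arc(p,r,[.05,.1,.15,.2],(-.0025,-.018),[.5]*4)
E
```

```text
t 3.025 case [-0.1086 -0.0282  0.0571] tilt 0.492 lat -0.001 yx -0.001 F [-14.1  -4.2  -1.6] j [ 0.53 -0.78 -0.98  0.17 -0.91 -1.93]
"xyz": [[-0.1, 0.0, -0.14], [-0.09, 0.0, -0.14], [-0.1, 0.0, -0.13], [-0.1, 0.0, -0.13]] "dr": [[-0.01, -0.07, 0.01], [-0.0, 0.0, 0.0], [-0.0, 0.0, 0.0], [-0.0, 0.0, 0.0]]
max 0.14 end [0.4907 0.0058 0.0967]
```

Request:
send_rows(
  xyz=[
    [-0.1, 0, -0.14],
    [-0.09, 0, -0.14],
    [-0.1, 0, -0.13],
  ],
  dr=[
    [0, 0, 0],
    [0, 0, 0],
    [0, 0, 0],
  ],
)

```text
time_s: 3.4
position: [0.4903, 0.006, 0.0891]
tcp_rot: [-0.117, 0.962, 0.029, 0.244]
wrist_force: [-5.7, -2.2, -2.7]
width: -0.0
finger_force: 3.1
```

```bash
python3 - <<'E'
from h import *
from cell import *
p,r=stat()
c=read_camera("side");cv2.imwrite("pics/s2.png",cv2.resize(c["img"][150:330,200:440,::-1],(800,600)))
arc(p,r,[.15,.22,.29,.36],(-.0025,-.018),[.5]*4)
E
```

```text
t 3.4 case [-0.1038 -0.028   0.0891] tilt 0.496 lat -0.001 yx -0.002 F [-5.7 -2.2 -2.7] j [ 0.52 -0.78 -0.92  0.17 -0.96 -1.92]
"xyz": [[0.04, -0.0, 0.02], [-0.15, -0.0, -0.18], [-0.16, -0.0, -0.17], [-0.17, -0.0, -0.16]] "dr": [[-0.01, -0.03, 0.02], [0.0, -0.0, -0.0], [0.0, -0.0, -0.0], [0.0, -0.0, -0.0]]
max 0.18 end [0.4991 0.0081 0.1276]
```

View pics/s2.png

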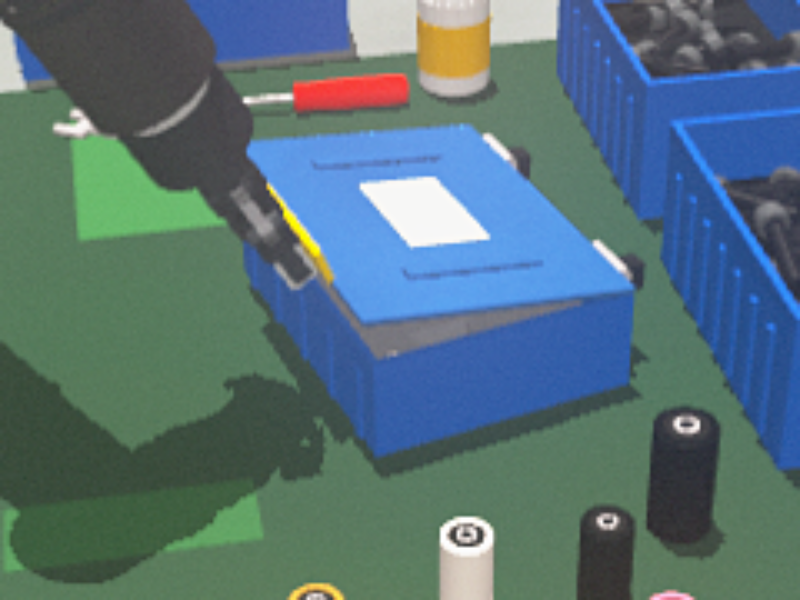

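The side crop shows the finger under the yellow lip at (300,270), the lid open about 0.15 rad and the gap visible along the right side. I'll continue along the arc.

Request:
send_rows(
  xyz=[
    [-0.16, 0, -0.18],
    [-0.17, 0, -0.17],
    [-0.18, 0, -0.16],
    [-0.19, 0, -0.15],
  ],
  dr=[
    [0, 0, 0],
    [0, 0, 0],
    [0, 0, 0],
    [0, 0, 0],
  ],
)

```text
time_s: 3.95
position: [0.5079, 0.0102, 0.1454]
tcp_rot: [-0.117, 0.962, 0.029, 0.244]
wrist_force: [-7.6, -2.0, 1.3]
width: 0.002
finger_force: 3.8
```

```bash
python3 - <<'E'
from h import *
p,r=stat()
arc(p,r,[.42,.5,.58,.66,.74],(.001,-.02),[.5]*5)
E
```

```text
t 3.95 case [-0.0857 -0.028   0.1454] tilt 0.497 lat -0.001 yx -0.001 F [-7.6 -2.   1.3] j [ 0.51 -0.72 -0.78  0.15 -1.03 -1.88]
"xyz": [[0.08, 0.0, 0.12], [-0.22, 0.0, -0.15], [-0.23, 0.0, -0.14], [-0.23, 0.0, -0.11], [-0.25, 0.0, -0.1]] "dr": [[-0.01, -0.02, 0.02], [0.0, -0.0, -0.0], [0.0, -0.0, -0.0], [0.0, -0.0, -0.0], [0.0, -0.0, -0.0]]
max 0.25 end [0.5407 0.0182 0.1899]
```

```bash
python3 - <<'E'
from h import *
p,r=stat()
o=[(-.001,-.02),(.0005,-.0225),(.002,-.025),(.0035,-.0275),(.005,-.03)]
rows(p,r,[(case(.095-.2*np.cos(t)+a,-.028,.075+.2*np.sin(t)+b),tilt(.5),1) for t,(a,b) in zip([.52,.58,.64,.7,.76],o)])
E
```

```text
t 3.95 case [-0.0857 -0.028   0.1454] tilt 0.497 lat -0.001 yx -0.001 F [-7.6 -2.   1.3] j [ 0.51 -0.72 -0.78  0.15 -1.03 -1.88]
"xyz": [[-0.16, -0.0, -0.08], [-0.18, -0.0, -0.05], [-0.18, -0.0, -0.04], [-0.18, -0.0, -0.03], [-0.19, -0.0, -0.02]] "dr": [[-0.01, -0.02, 0.02], [0.0, -0.0, -0.0], [0.0, -0.0, -0.0], [0.0, -0.0, -0.0], [0.0, -0.0, -0.0]]
max 0.19 end [0.5473 0.0199 0.1826]
```

Request:
send_rows(
  xyz=[
    [-0.17, 0, -0.08],
    [-0.18, 0, -0.05],
    [-0.18, 0, -0.04],
    [-0.19, 0, -0.03],
    [-0.19, 0, -0.02],
  ],
  dr=[
    [0, 0, 0],
    [0, 0, 0],
    [0, 0, 0],
    [0, 0, 0],
    [0, 0, 0],
  ],
)

```text
time_s: 4.58
position: [0.5494, 0.0208, 0.1843]
tcp_rot: [-0.117, 0.962, 0.029, 0.246]
wrist_force: [-3.5, -1.9, 0.3]
width: 0.006
finger_force: 1.9
```

```bash
python3 - <<'E'
from h import *
from cell import *
p,r=stat()
c=read_camera("side");cv2.imwrite("pics/s3.png",cv2.resize(c["img"][90:330,160:480,::-1],(800,600)))
E
```

```text
t 4.575 case [-0.0429 -0.0276  0.1843] tilt 0.501 lat -0.001 yx -0.002 F [-3.5 -1.9  0.3] j [ 0.48 -0.57 -0.62  0.13 -1.04 -1.85]
```

View pics/s3.png

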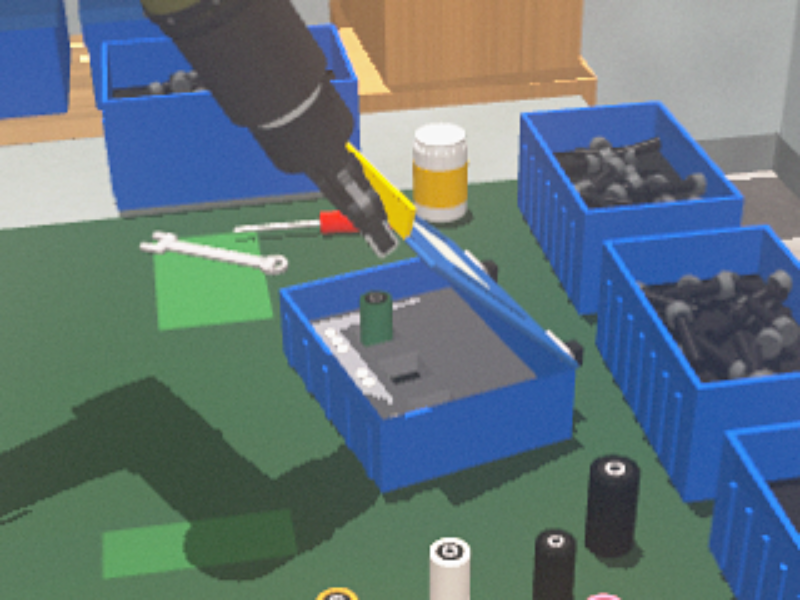

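The side crop shows the lid around 0.75 rad, with the finger under the lip's edge at (395,235). The green bushing stands at (376,318) in the far (+y) pocket, and the dots are visible along the insert's front.

```bash
cat >> h.py <<'E'
def push(p,r,seq,y=-.028):
    rows(p,r,[(case(.0853-q*np.cos(t),y,.07+q*np.sin(t)),tilt(.5),1) for t,q in seq])
E
python3 - <<'E'
from h import *
p,r=stat()
push(p,r,[(.83,.179),(.9,.177),(.97,.174),(1.04,.171),(1.11,.168),(1.18,.165),(1.25,.162),(1.32,.159),(1.38,.156),(1.44,.153)])
E
```

```text
t 4.625 case [-0.0418 -0.0275  0.1851] tilt 0.502 lat -0.001 yx -0.002 F [-1.3 -0.1 -0.3] j [ 0.48 -0.57 -0.62  0.13 -1.03 -1.85]
"xyz": [[-0.23, -0.01, -0.2], [-0.21, 0.0, -0.01], [-0.21, 0.0, 0.03], [-0.2, 0.0, 0.03], [-0.2, 0.0, 0.05]] "dr": [[-0.01, 0.02, 0.02], [0.0, -0.0, 0.0], [0.0, -0.0, 0.0], [0.0, -0.0, 0.0], [0.0, -0.0, 0.0]]
"xyz": [[-0.19, 0.0, 0.07], [-0.18, 0.0, 0.07], [-0.17, 0.0, 0.09], [-0.14, 0.0, 0.09], [-0.13, -0.0, 0.1]] "dr": [[0.0, -0.0, 0.0], [0.0, -0.0, 0.0], [0.0, -0.0, 0.0], [0.0, -0.0, 0.0], [0.0, -0.0, 0.0]]
max 0.23 end [0.6545 0.0461 0.2218]
```

Request:
send_rows(
  xyz=[
    [-0.21, 0, -0.1],
    [-0.21, 0, -0.06],
    [-0.21, 0, 0],
    [-0.2, 0, 0.03],
    [-0.2, 0, 0.04],
  ],
  dr=[
    [0, 0, 0],
    [0, 0, 0],
    [0, 0, 0],
    [0, 0, 0],
    [0, 0, 0],
  ],
)

```text
time_s: 5.25
position: [0.5999, 0.0335, 0.2179]
tcp_rot: [-0.117, 0.962, 0.029, 0.246]
wrist_force: [-2.8, -0.7, 0.4]
width: -0.006
finger_force: 1.3
```

```bash
python3 - <<'E'
from h import *
p,r=stat()
push(p,r,[(1.18,.165),(1.25,.162),(1.32,.159),(1.38,.156),(1.44,.153)])
E
```

```text
t 5.25 case [ 0.0092 -0.0273  0.2179] tilt 0.501 lat -0.0 yx -0.002 F [-2.8 -0.7  0.4] j [ 0.45 -0.41 -0.45  0.12 -1.04 -1.81]
"xyz": [[-0.23, -0.01, 0.04], [-0.18, -0.0, 0.07], [-0.18, -0.0, 0.09], [-0.13, -0.0, 0.1], [-0.13, -0.0, 0.09]] "dr": [[-0.0, 0.0, 0.02], [-0.0, 0.0, 0.0], [-0.0, 0.0, 0.0], [-0.0, 0.0, 0.0], [-0.0, 0.0, 0.0]]
max 0.23 end [0.6544 0.0463 0.2218]
```

Request:
send_rows(
  xyz=[
    [-0.2, 0, 0.04],
    [-0.18, 0, 0.07],
    [-0.17, 0, 0.09],
    [-0.14, 0, 0.1],
    [-0.13, 0, 0.09],
  ],
  dr=[
    [0, 0, 0],
    [0, 0, 0],
    [0, 0, 0],
    [0, 0, 0],
    [0, 0, 0],
  ],
)

```text
time_s: 5.88
position: [0.6525, 0.0466, 0.2202]
tcp_rot: [-0.117, 0.962, 0.029, 0.246]
wrist_force: [-1.9, -0.3, 1.1]
width: -0.002
finger_force: 0.9
```

```bash
python3 - <<'E'
from h import *
p,r=stat()
push(p,r,[(1.5,.15),(1.55,.15),(1.6,.15),(1.65,.15),(1.68,.15)])
E
```

```text
t 5.875 case [ 0.0634 -0.027   0.2202] tilt 0.5 lat -0.0 yx -0.002 F [-1.9 -0.3  1.1] j [ 0.42 -0.26 -0.32  0.1  -1.01 -1.78]
"xyz": [[-0.16, -0.02, 0.1], [-0.11, 0.0, 0.05], [-0.11, 0.0, 0.06], [-0.11, 0.0, 0.07], [-0.06, 0.0, 0.04]] "dr": [[-0.0, 0.0, 0.02], [-0.0, 0.0, 0.0], [-0.0, 0.0, 0.0], [-0.0, 0.0, 0.0], [-0.0, 0.0, 0.0]]
max 0.16 end [0.6898 0.0545 0.2192]
```

Request:
send_rows(
  xyz=[
    [-0.14, 0, 0.07],
    [-0.11, 0, 0.05],
    [-0.11, 0, 0.06],
    [-0.11, 0, 0.07],
    [-0.06, 0, 0.04],
  ],
  dr=[
    [0, 0, 0],
    [0, 0, 0],
    [0, 0, 0],
    [0, 0, 0],
    [0, 0, 0],
  ],
)

```text
time_s: 6.5
position: [0.6875, 0.0553, 0.2204]
tcp_rot: [-0.117, 0.962, 0.029, 0.246]
wrist_force: [-0.7, -0.4, 1.9]
width: -0.001
finger_force: 0.5
```

```bash
python3 - <<'E'
from h import *
p,r=stat()
push(p,r,[(1.72,.15),(1.75,.15),(1.78,.15),(1.81,.15),(1.84,.15)])
E
```

```text
t 6.5 case [ 0.0995 -0.027   0.2204] tilt 0.5 lat -0.0 yx -0.002 F [-0.7 -0.4  1.9] j [ 0.41 -0.16 -0.24  0.1  -1.   -1.77]
"xyz": [[-0.1, -0.02, 0.1], [-0.06, 0.0, 0.04], [-0.06, 0.0, 0.05], [-0.05, 0.0, 0.05], [-0.06, 0.0, 0.05]] "dr": [[-0.0, 0.0, 0.02], [-0.0, 0.0, 0.0], [-0.0, 0.0, 0.0], [-0.0, 0.0, 0.0], [-0.0, 0.0, 0.0]]
max 0.1 end [0.7128 0.0602 0.2147]
```

Request:
send_rows(
  xyz=[
    [-0.08, 0, 0.05],
    [-0.06, 0, 0.04],
    [-0.06, 0, 0.05],
    [-0.05, 0, 0.04],
  ],
  dr=[
    [0, 0, 0],
    [0, 0, 0],
    [0, 0, 0],
    [0, 0, 0],
  ],
)

```text
time_s: 7.0
position: [0.7051, 0.0596, 0.218]
tcp_rot: [-0.117, 0.962, 0.029, 0.246]
wrist_force: [0.2, -0.4, -0.5]
width: 0.001
finger_force: 0.3
```

Request:
send_rows(
  xyz=[
    [-0.04, 0, 0.03],
    [-0.04, 0, 0.03],
    [-0.04, 0, 0.03],
  ],
  dr=[
    [0, 0, 0],
    [0, 0, 0],
    [0, 0, 0],
  ],
)

```text
time_s: 7.38
position: [0.7136, 0.0617, 0.2168]
tcp_rot: [-0.117, 0.962, 0.029, 0.246]
wrist_force: [-0.5, -0.5, -0.2]
width: 0.001
finger_force: 0.2
```

```bash
python3 - <<'E'
from h import *
p,r=stat()
x,_,z=incase(p);print("theta est",np.arctan2(z-.07,.0853-x))
E
```

```text
t 7.375 case [ 0.1263 -0.0269  0.2168] tilt 0.5 lat -0.0 yx -0.002 F [-0.5 -0.5 -0.2] j [ 0.4  -0.09 -0.18  0.09 -0.99 -1.76]
theta est 1.8433938796964706
```

Request:
send_rows(
  xyz=[
    [-0.04, 0, 0.03],
    [-0.04, 0, 0.03],
  ],
  dr=[
    [0, 0, 0],
    [0, 0, 0],
  ],
)

```text
time_s: 7.62
position: [0.7178, 0.0625, 0.2161]
tcp_rot: [-0.117, 0.962, 0.029, 0.244]
wrist_force: [-27.9, -0.3, 12.1]
width: 0.001
finger_force: 14.5
```

Request:
send_rows(
  xyz=[
    [-0.03, 0, 0.02],
    [-0.03, 0, 0.02],
  ],
  dr=[
    [0, 0, 0],
    [0, 0, 0],
  ],
)

```text
time_s: 7.88
position: [0.7182, 0.0625, 0.2161]
tcp_rot: [-0.117, 0.963, 0.028, 0.24]
wrist_force: [-54.7, -2.9, 21.0]
width: -0.002
finger_force: 29.3
```

Stop felt. I'm backing off straight away.

Request:
send_rows(
  xyz=[
    [0.1, 0, -0.06],
    [0.3, 0, -0.1],
    [0.5, 0, -0.3],
    [0.6, 0, -0.4],
    [0.6, 0, -0.4],
  ],
  dr=[
    [0, 0, 0],
    [0, 0, 0],
    [0, 0, 0],
    [0, 0.4, 0],
    [0, 0.4, 0],
  ],
)

```text
time_s: 8.5
position: [0.5799, 0.0286, 0.2238]
tcp_rot: [-0.119, 0.973, 0.023, 0.199]
wrist_force: [-0.0, -0.2, 0.7]
width: 0.002
finger_force: 0.0
```

```bash
python3 - <<'E'
from h import *
from cell import *
p,r=stat()
for n in("top","side"):
    c=read_camera(n);pickle.dump(c,open(n+"2.pkl","wb"));cv2.imwrite(f"pics/{n}2.png",c["img"][:,:,::-1])
E
```

```text
t 8.5 case [-0.0114 -0.0273  0.2238] tilt 0.403 lat -0.001 yx -0.002 F [-0.  -0.2  0.7] j [ 0.44 -0.38 -0.38  0.09 -1.18 -1.79]
```

View pics/side2.png

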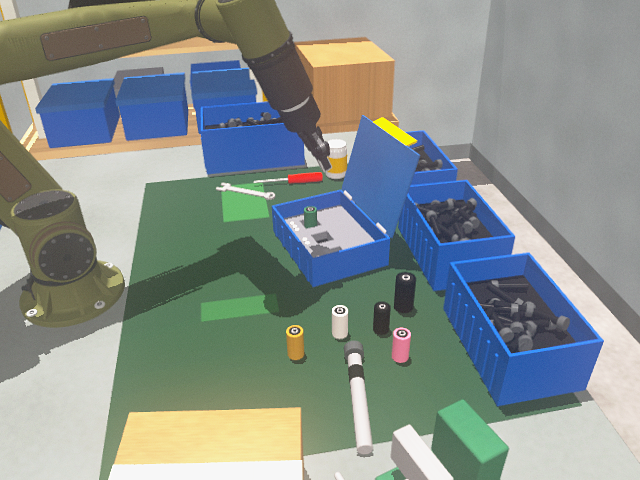

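View pics/top2.png

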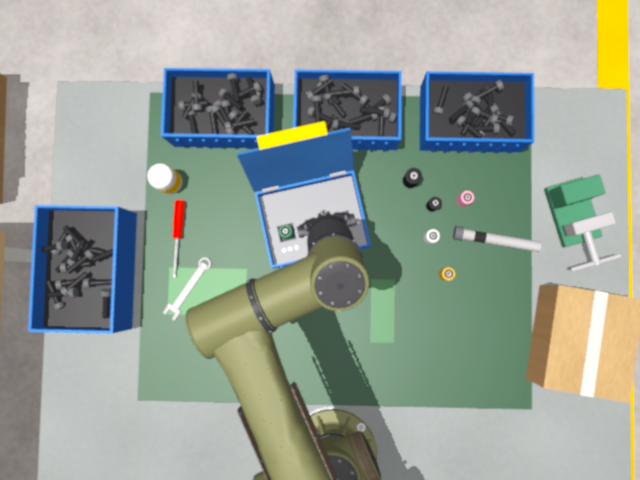

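The side view shows the lid standing back at (375,175), past upright. The top view shows the open case with the arm still over pockets 1 and 2, green in the three-dot pocket at (286,231), and all bystanders in place.

```bash
python3 - <<'E'
from h import *
p,r=stat()
rows(p,r,[(np.array([.457,-.278,.19]),tilt(0,1.81),15)])
E
```

```text
t 8.6 case [-0.011  -0.0274  0.2269] tilt 0.409 lat -0.0 yx -0.002 F [0.5 0.9 1.6] j [ 0.44 -0.38 -0.38  0.09 -1.18 -1.79]
"xyz": [[0.21, -0.3, -0.05], [0.24, -0.27, -0.05], [0.27, -0.25, -0.05], [0.3, -0.21, -0.05], [0.32, -0.18, -0.04]] "dr": [[-0.18, 0.18, -0.86], [-0.18, 0.18, -0.86], [-0.18, 0.18, -0.86], [-0.18, 0.18, -0.86], [-0.18, 0.18, -0.86]]
"xyz": [[0.34, -0.15, -0.04], [0.35, -0.11, -0.04], [0.36, -0.07, -0.03], [0.37, -0.04, -0.02], [0.37, 0.0, -0.02]] "dr": [[-0.18, 0.18, -0.86], [-0.18, 0.18, -0.86], [-0.18, 0.18, -0.86], [-0.18, 0.18, -0.85], [-0.17, 0.18, -0.86]]
"xyz": [[0.37, 0.04, -0.01], [0.36, 0.08, 0.0], [0.35, 0.11, 0.01], [0.33, 0.15, 0.02], [0.32, 0.19, 0.03]] "dr": [[-0.17, 0.18, -0.85], [-0.18, 0.17, -0.86], [-0.17, 0.18, -0.85], [-0.18, 0.17, -0.86], [-0.17, 0.18, -0.85]]
max 0.86 end [ 0.4568 -0.278   0.1902]
```

Request:
send_rows(
  xyz=[
    [0.21, -0.3, -0.05],
    [0.24, -0.27, -0.05],
    [0.27, -0.25, -0.05],
    [0.3, -0.21, -0.05],
    [0.32, -0.18, -0.04],
  ],
  dr=[
    [-0.18, 0.18, -0.86],
    [-0.18, 0.18, -0.86],
    [-0.18, 0.18, -0.86],
    [-0.18, 0.18, -0.86],
    [-0.18, 0.18, -0.86],
  ],
  hand=0.75,
)

```text
time_s: 9.22
position: [0.5404, -0.0738, 0.2118]
tcp_rot: [-0.376, 0.916, 0.017, 0.14]
wrist_force: [0.8, -0.1, -0.1]
width: 0.747
finger_force: 0.0
```

Request:
send_rows(
  xyz=[
    [0.34, -0.15, -0.04],
    [0.35, -0.11, -0.04],
    [0.36, -0.07, -0.03],
    [0.37, -0.04, -0.02],
    [0.37, 0.0, -0.02],
  ],
  dr=[
    [-0.18, 0.18, -0.86],
    [-0.18, 0.18, -0.86],
    [-0.18, 0.18, -0.86],
    [-0.18, 0.18, -0.85],
    [-0.17, 0.18, -0.86],
  ],
)

```text
time_s: 9.85
position: [0.4993, -0.1766, 0.1993]
tcp_rot: [-0.603, 0.794, 0.01, 0.071]
wrist_force: [0.5, -0.0, -0.5]
width: 0.755
finger_force: 0.0
```

Request:
send_rows(
  xyz=[
    [0.37, 0.04, -0.01],
    [0.36, 0.08, 0.0],
    [0.35, 0.11, 0.01],
    [0.33, 0.15, 0.02],
    [0.32, 0.19, 0.03],
  ],
  dr=[
    [-0.17, 0.18, -0.85],
    [-0.18, 0.17, -0.86],
    [-0.17, 0.18, -0.85],
    [-0.18, 0.17, -0.86],
    [-0.17, 0.18, -0.85],
  ],
)

```text
time_s: 10.48
position: [0.4578, -0.2785, 0.1873]
tcp_rot: [0.787, -0.617, -0.001, 0.002]
wrist_force: [0.4, 0.4, 0.3]
width: 0.751
finger_force: 0.0
```

Request:
send_rows(
  xyz=[
    [0, 0, 0],
  ],
  dr=[
    [0, 0, 0],
  ],
)

```text
time_s: 10.6
position: [0.4575, -0.2783, 0.1869]
tcp_rot: [0.786, -0.618, -0.001, 0.002]
wrist_force: [0.4, 0.4, -0.8]
width: 0.748
finger_force: 0.0
```

```bash
python3 - <<'E'
from h import *
from cell import *
p,r=stat();print(p,r.as_matrix().round(3).tolist(),observe()["width"])
w=read_camera("wrist");pickle.dump(w,open("w1.pkl","wb"));cv2.imwrite("pics/w1.png",w["img"][:,:,::-1])
t=read_camera("top");pickle.dump(t,open("top3.pkl","wb"))
T=np.eye(4);T[:3,:3]=r.as_matrix();T[:3,3]=p;T=T@w["tool_from_camera"];print(w["tool_from_camera"].round(3).tolist())
pickle.dump(T,open("w1T.pkl","wb"))
C=dict(w,camera_from_world=np.linalg.inv(T));print(proj(C,[[.457,-.2775,.06],[.55,-.2387,.06]]))
# brass by colour
m=cv2.inRange(hsv(w),(12,110,60),(28,255,255))
n,l,s,ce=cv2.connectedComponentsWithStats(m);print([(s[i].tolist(),ce[i].round(1).tolist()) for i in range(1,n) if s[i][4]>300])
# insert & dots in top view
E
```

```text
t 10.6 case [-0.2033 -0.2963  0.1869] tilt -0.005 lat -0.0 yx -1.0 F [ 0.4  0.4 -0.8] j [-0.17 -0.13 -0.16  0.   -1.54  0.41]
[ 0.45747436 -0.27832112  0.18694003] [[0.235, -0.972, -0.005], [-0.972, -0.235, -0.002], [0.0, 0.005, -1.0]] 0.7477999799967472
[[-0.001, -0.955, -0.296, 0.075], [1.0, -0.0, -0.002, 0.0], [0.001, -0.296, 0.955, -0.142], [0.0, 0.0, 0.0, 1.0]]
[[314.97089722 227.70586292]
 [180.76113404 248.57562309]]
[([293, 193, 44, 56, 1086], [311.5, 214.6])]
```

View pics/w1.png

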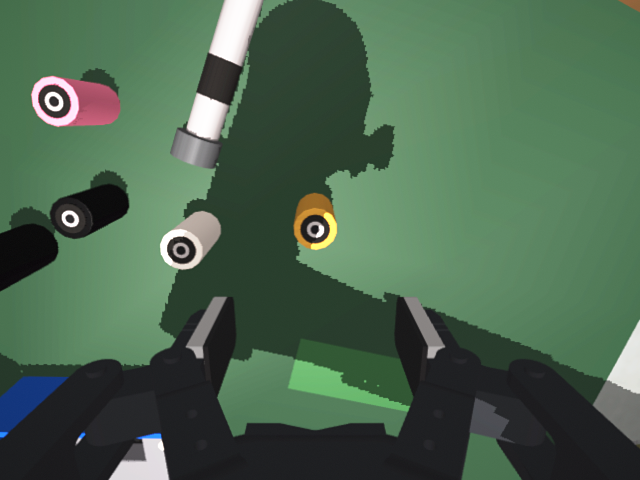

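The wrist view shows the brass ring centre at (315,229) and white's at (181,250), each within 1.5 px of my prediction. I'll descend, grasp, and check the pockets in the clear top view.

Request:
send_rows(
  xyz=[
    [0, 0, 0.75],
    [0, 0, 0.75],
    [0, 0, 0.75],
    [0, 0, 0.4],
    [0, 0, 0],
  ],
  dr=[
    [0, 0, 0],
    [0, 0, 0],
    [0, 0, 0],
    [0, 0, 0],
    [0, 0, 0],
  ],
)

```text
time_s: 11.32
position: [0.4559, -0.2771, 0.027]
tcp_rot: [0.786, -0.618, -0.003, 0.002]
wrist_force: [-0.8, -0.2, 0.4]
width: 0.75
finger_force: 0.0
```

```bash
python3 - <<'E'
from h import *
p,r=stat();print(p)
t=pickle.load(open("top3.pkl","rb"))
q=[case(0,y,.035) for y in(-.072,0,.072)]
print("pred pockets px",proj(t,q).round(1).tolist(),"pred hinge",proj(t,[case(.095,0,.075)]))
cv2.imwrite("pics/t3.png",cv2.resize(t["img"][110:290,220:420,::-1],(660,594),interpolation=cv2.INTER_NEAREST))
E
```

```text
t 11.325 case [-0.2045 -0.2947  0.027 ] tilt -0.007 lat 0.001 yx -1.0 F [-0.8 -0.2  0.4] j [-0.17 -0.06 -0.39  0.   -1.25  0.41]
[ 0.45588823 -0.2770805   0.02703502]
pred pockets px [[341.1, 214.0], [313.2, 220.2], [285.4, 226.5]] pred hinge [[304.21169101 181.26144321]]
```

View pics/t3.png

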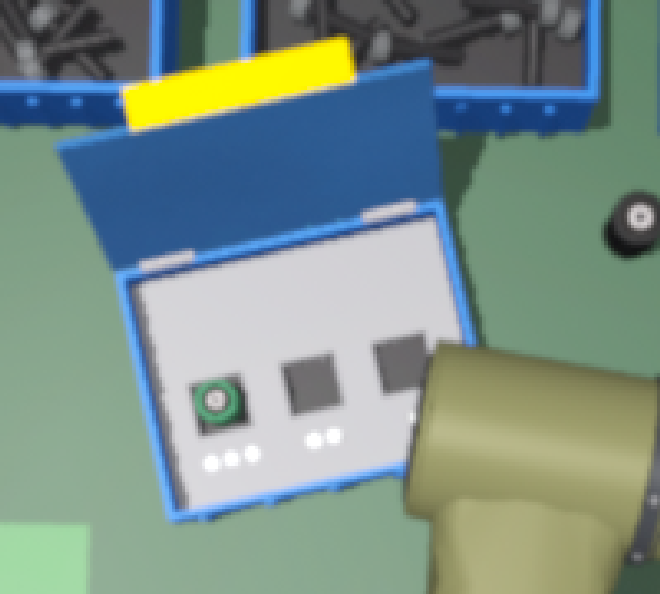

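The crop shows pocket 2 (two dots) centred near (312,384) and pocket 1 near (402,363), half hidden by the arm. Both lie about 15 mm nearer the front than the case's mid-line, so I'm measuring them exactly and closing on brass.

Request:
send_rows(
  xyz=[
    [0, 0, 0],
    [0, 0, 0],
    [0, 0, 0],
    [0, 0, 0],
  ],
  dr=[
    [0, 0, 0],
    [0, 0, 0],
    [0, 0, 0],
    [0, 0, 0],
  ],
  hand=0,
  squeeze=40,
)

```text
time_s: 11.82
position: [0.4579, -0.2783, 0.0308]
tcp_rot: [0.786, -0.618, 0.001, 0.001]
wrist_force: [-0.2, 1.3, 6.7]
width: 0.361
finger_force: 39.5
```

```bash
python3 - <<'E'
from h import *
t=pickle.load(open("top3.pkl","rb"))
g=cv2.cvtColor(t["img"],cv2.COLOR_RGB2GRAY);H=hsv(t)
m=np.zeros(g.shape,np.uint8);y0,y1,x0,x1=208,246,300,330
m[y0:y1,x0:x1]=(g[y0:y1,x0:x1]<150)&(H[y0:y1,x0:x1,1]<80)
n,l,s,ce=cv2.connectedComponentsWithStats(m)
i=1+np.argmax(s[1:,4]);k=cv2.findNonZero((l==i).astype(np.uint8));rc=cv2.minAreaRect(k);print(s[i],ce[i],rc)
P=ray(t,[ce[i],rc[0]],.035);print(P,[incase(x).round(4) for x in P])
b=cv2.boxPoints(rc);Q=ray(t,b,.035);print([np.linalg.norm(Q[j]-Q[j-1]).round(4) for j in range(4)])
# dots
d=((g>235)).astype(np.uint8);D=np.zeros_like(d);D[236:256,278:330]=d[236:256,278:330]
n,l,s,ce=cv2.connectedComponentsWithStats(D);print([(s[j][4],incase(ray(t,[ce[j]],.035)[0]).round(4)) for j in range(1,n)])
stat()
E
```

```text
[305 217  18  19 239] [313.78661088 225.91213389] ((313.8411865234375, 226.03526306152344), (15.402063369750977, 15.510529518127441), 77.47119140625)
[[0.57014163 0.05609167 0.035     ]
 [0.56983226 0.05594757 0.035     ]] [array([-0.0144,  0.0018,  0.035 ]), array([-0.0147,  0.0017,  0.035 ])]
[np.float64(0.039), np.float64(0.0392), np.float64(0.039), np.float64(0.0391)]
[(np.int32(21), array([-0.0564,  0.009 ,  0.035 ])), (np.int32(16), array([-0.0565, -0.0062,  0.035 ])), (np.int32(21), array([-0.0565,  0.0571,  0.035 ])), (np.int32(43), array([-0.0563,  0.0816,  0.035 ]))]
t 11.825 case [-0.2028 -0.2963  0.0308] tilt -0.001 lat -0.002 yx -1.0 F [-0.2  1.3  6.7] j [-0.17 -0.06 -0.39  0.   -1.25  0.41]
```

```bash
python3 - <<'E'
from h import *
p,r=stat();P1=case(-.0145,-.0705,0);print(P1)
rows(p,r,[(np.array([p[0],p[1],.13]),tilt(0,1.81),3),(P1+[0,0,.15],tilt(0,1.81),7)])
E
```

```text
t 11.825 case [-0.2028 -0.2963  0.0308] tilt -0.001 lat -0.002 yx -1.0 F [-0.2  1.3  6.7] j [-0.17 -0.06 -0.39  0.   -1.25  0.41]
[ 0.587174  -0.0141233  0.       ]
"xyz": [[0.0, 0.0, -0.55], [0.0, 0.0, -0.55], [0.0, 0.0, -0.55], [-0.54, -0.45, -0.05], [-0.54, -0.45, -0.05]] "dr": [[0.0, -0.01, -0.0], [0.01, -0.01, -0.0], [0.0, -0.0, -0.0], [0.0, -0.0, -0.0], [0.0, -0.0, -0.0]]
"xyz": [[-0.54, -0.45, -0.05], [-0.54, -0.45, -0.05], [-0.54, -0.44, -0.05], [-0.53, -0.45, -0.04], [-0.54, -0.44, -0.05]] "dr": [[0.0, -0.0, -0.0], [0.0, -0.0, -0.0], [0.0, -0.0, -0.0], [0.0, -0.0, -0.0], [0.0, -0.0, -0.0]]
max 0.55 end [ 0.5869 -0.0139  0.1502]
```

Request:
send_rows(
  xyz=[
    [0, 0, -0.55],
    [0, 0, -0.55],
    [0, 0, -0.55],
    [-0.54, -0.45, -0.05],
    [-0.54, -0.45, -0.05],
  ],
  dr=[
    [0, 0, 0],
    [0, 0, 0],
    [0, 0, 0],
    [0, 0, 0],
    [0, 0, 0],
  ],
)

```text
time_s: 12.45
position: [0.4944, -0.2011, 0.1336]
tcp_rot: [0.786, -0.619, -0.001, 0.001]
wrist_force: [0.3, 0.0, -2.5]
width: 0.363
finger_force: 40.3
```

Request:
send_rows(
  xyz=[
    [-0.54, -0.45, -0.05],
    [-0.54, -0.45, -0.05],
    [-0.54, -0.44, -0.05],
    [-0.53, -0.45, -0.04],
    [-0.54, -0.44, -0.05],
  ],
  dr=[
    [0, 0, 0],
    [0, 0, 0],
    [0, 0, 0],
    [0, 0, 0],
    [0, 0, 0],
  ],
)

```text
time_s: 13.08
position: [0.5863, -0.0121, 0.1468]
tcp_rot: [0.786, -0.618, -0.002, 0.002]
wrist_force: [0.6, -0.9, -2.4]
width: 0.36
finger_force: 40.3
```

Request:
send_rows(
  xyz=[
    [0, 0, 0],
    [0, 0, 0],
  ],
  dr=[
    [0, 0, 0],
    [0, 0, 0],
  ],
)

```text
time_s: 13.32
position: [0.5858, -0.0136, 0.1467]
tcp_rot: [0.786, -0.618, -0.002, 0.002]
wrist_force: [0.2, -0.6, -2.8]
width: 0.361
finger_force: 40.4
```

```bash
python3 - <<'E'
from h import *
from cell import *
p,r=stat();print(p)
s=read_camera("side");w=read_camera("wrist")
pickle.dump((s,w,p,r.as_quat()),open("hold1.pkl","wb"))
cv2.imwrite("pics/hold1.png",np.hstack([cv2.resize(s["img"][150:300,240:440,::-1],(400,300)),cv2.resize(w["img"][:,:,::-1],(400,300))]))
rows(p,r,[(case(-.0145,-.0705,.10),tilt(0,1.81),2),(case(-.0145,-.0705,.055),tilt(0,1.81),3)])
E
```

```text
t 13.325 case [-0.0157 -0.0696  0.1467] tilt -0.005 lat -0.0 yx -1.0 F [ 0.2 -0.6 -2.8] j [ 0.32  0.01 -0.1  -0.   -1.47 -0.08]
[ 0.58576655 -0.0135637   0.14672318]
"xyz": [[0.01, -0.01, 0.39], [0.0, -0.01, 0.39], [0.0, -0.0, 0.25], [0.0, -0.0, 0.25], [0.0, -0.0, 0.25]] "dr": [[0.02, -0.0, -0.0], [0.02, -0.0, -0.0], [0.0, -0.0, -0.0], [0.0, -0.0, -0.0], [0.0, -0.0, -0.0]]
max 0.39 end [ 0.5869 -0.0139  0.0549]
```

View pics/hold1.png

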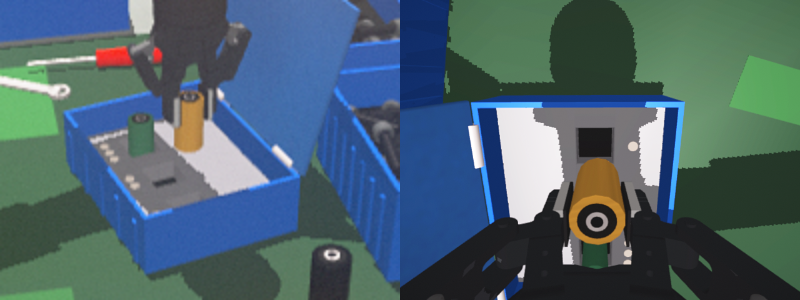

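The left half (side) shows brass held upright over the case. The right half (wrist) shows pocket 1 with its single dot at about (312,229) in full-size pixels. I'm checking that against the plan.

```bash
python3 - <<'E'
from h import *
s,w,p,q=pickle.load(open("hold1.pkl","rb"))
T=np.eye(4);T[:3,:3]=R.from_quat(q).as_matrix();T[:3,3]=p;T=T@w["tool_from_camera"]
C=dict(w,camera_from_world=np.linalg.inv(T))
print("pred",proj(C,[case(-.0145,-.0705,.035),p+[0,0,.0292],p-[0,0,.0308]]).round(1).tolist())
g=cv2.cvtColor(w["img"],cv2.COLOR_RGB2GRAY);m=np.zeros_like(g);m[195:252,270:350]=(g[195:252,270:350]<60)*255
n,l,st,ce=cv2.connectedComponentsWithStats(m);i=1+np.argmax(st[1:,4]);print(st[i],ce[i])
b=st[i]
for uv in([b[0],b[1]],[b[0]+b[2],b[1]]): print(incase(ray(C,[uv],.035,T)[0]).round(4))
m=cv2.inRange(hsv(w),(12,110,60),(28,255,255));print("brass",cv2.boundingRect(cv2.findNonZero(m)))
# top of brass outline: fit circle of ring
E
```

```text
pred [[312.8, 231.2], [315.9, 350.4], [315.1, 279.5]]
[ 285  205   54   46 2441] [311.81442032 227.36337567]
[ 0.0042 -0.089   0.035 ]
[-0.0323 -0.0889  0.035 ]
brass (270, 253, 91, 139)
```

Request:
send_rows(
  xyz=[
    [0.01, -0.02, 0.39],
    [0, 0, 0.39],
    [0, 0, 0.35],
    [0, 0, 0.35],
    [0, 0, 0.1],
  ],
  dr=[
    [0.02, 0, 0],
    [0.02, 0, 0],
    [0, 0, 0],
    [0, 0, 0],
    [0, 0, 0],
  ],
)

```text
time_s: 14.05
position: [0.5863, -0.0149, 0.0511]
tcp_rot: [0.786, -0.618, -0.0, 0.001]
wrist_force: [-0.4, 0.3, -2.6]
width: 0.362
finger_force: 40.4
```

Request:
send_rows(
  xyz=[
    [0, 0, 0.02],
    [0, 0, 0.02],
  ],
  dr=[
    [0, 0, 0],
    [0, 0, 0],
  ],
)

```text
time_s: 14.3
position: [0.588, -0.0141, 0.0513]
tcp_rot: [0.786, -0.618, 0.001, -0.001]
wrist_force: [1.4, 0.7, -1.5]
width: 0.361
finger_force: 40.4
```

Request:
send_rows(
  xyz=[
    [0, 0, 0.04],
    [0, 0, 0.04],
  ],
  dr=[
    [0, 0, 0],
    [0, 0, 0],
  ],
)

```text
time_s: 14.55
position: [0.5876, -0.0138, 0.0456]
tcp_rot: [0.786, -0.618, 0.001, -0.0]
wrist_force: [-0.2, -0.0, -1.5]
width: 0.36
finger_force: 40.4
```

Request:
send_rows(
  xyz=[
    [0, 0, 0.03],
    [0, 0, 0],
  ],
  dr=[
    [0, 0, 0],
    [0, 0, 0],
  ],
)

```text
time_s: 14.8
position: [0.5875, -0.0139, 0.0439]
tcp_rot: [0.786, -0.618, 0.001, -0.0]
wrist_force: [-0.7, 0.1, 1.2]
width: 0.363
finger_force: 40.7
```

Request:
send_rows(
  xyz=[
    [0, 0, 0.02],
    [0, 0, 0],
  ],
  dr=[
    [0, 0, 0],
    [0, 0, 0],
  ],
)

```text
time_s: 15.05
position: [0.5876, -0.014, 0.0439]
tcp_rot: [0.786, -0.618, 0.001, -0.0]
wrist_force: [-5.5, 1.6, 7.4]
width: 0.366
finger_force: 41.3
```

Request:
send_rows(
  xyz=[
    [0, 0, 0],
    [0, 0, 0],
    [0, 0, 0],
  ],
  dr=[
    [0, 0, 0],
    [0, 0, 0],
    [0, 0, 0],
  ],
  hand=0.65,
)

```text
time_s: 15.42
position: [0.5875, -0.0139, 0.0422]
tcp_rot: [0.786, -0.618, 0.0, -0.0]
wrist_force: [0.1, -0.5, -0.2]
width: 0.65
finger_force: 0.0
```

Request:
send_rows(
  xyz=[
    [0, 0, -0.3],
    [0, 0, -0.5],
    [0, 0, -0.6],
    [0, 0, -0.5],
  ],
  dr=[
    [0, 0, 0],
    [0, 0, 0],
    [0, 0, 0],
    [0, 0, 0],
  ],
)

```text
time_s: 15.92
position: [0.5878, -0.014, 0.1596]
tcp_rot: [0.786, -0.618, 0.001, -0.001]
wrist_force: [0.0, 1.1, -0.8]
width: 0.653
finger_force: 0.0
```

```bash
python3 - <<'E'
from h import *
from cell import *
p,r=stat();print(p)
t=read_camera("top");w=read_camera("wrist");pickle.dump((t,w),open("after1.pkl","wb"))
T=np.eye(4);T[:3,:3]=r.as_matrix();T[:3,3]=p;T=T@w["tool_from_camera"];C=dict(w,camera_from_world=np.linalg.inv(T))
print("pred top",proj(C,[case(-.0145,-.0705,.073),case(-.0145,-.0705,.035)]).round(1))
m=cv2.inRange(hsv(w),(12,110,60),(28,255,255));k=cv2.findNonZero(m);print("brass",cv2.boundingRect(k))
rows(p,r,[(np.array([.6317,-.2441,.17]),tilt(0,1.81),7)])
cv2.imwrite("pics/after1.png",w["img"][:,:,::-1])
E
```

```text
t 15.925 case [-0.0139 -0.0705  0.1596] tilt 0.003 lat -0.001 yx -1.0 F [ 0.   1.1 -0.8] j [ 0.32  0.01 -0.08  0.   -1.48 -0.08]
[ 0.58778977 -0.01400811  0.15960008]
pred top [[316.9 244. ]
 [316.9 227.5]]
brass (296, 202, 49, 66)
"xyz": [[0.56, 0.03, -0.02], [0.56, 0.03, -0.02], [0.56, 0.03, -0.03], [0.55, 0.03, -0.02], [0.56, 0.03, -0.03]] "dr": [[-0.0, -0.0, -0.0], [-0.0, -0.0, -0.0], [-0.01, -0.0, -0.0], [-0.0, -0.0, -0.0], [-0.01, -0.0, -0.0]]
"xyz": [[0.55, 0.02, -0.02], [0.56, 0.03, -0.03]] "dr": [[-0.0, -0.0, -0.0], [-0.01, -0.01, -0.0]]
max 0.56 end [ 0.6314 -0.2442  0.17  ]
```

View pics/after1.png

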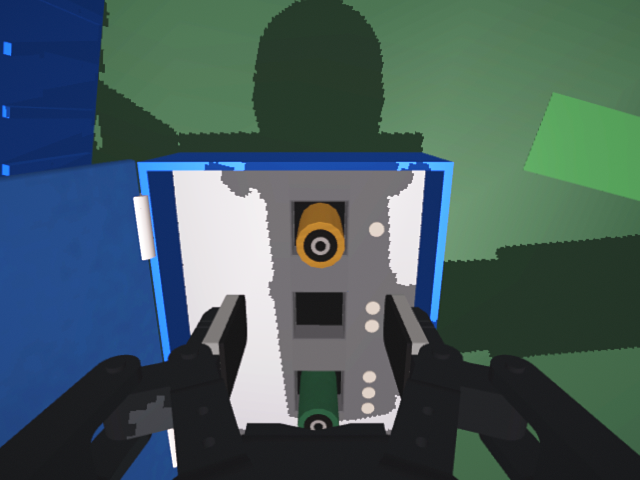

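The wrist view shows brass upright in the one-dot pocket, its ring at (320,246) against a predicted (317,244). Pocket 2 is empty at (319,308). Now black.

Request:
send_rows(
  xyz=[
    [0.56, 0.03, -0.02],
    [0.56, 0.03, -0.02],
    [0.56, 0.03, -0.03],
    [0.55, 0.03, -0.02],
    [0.56, 0.03, -0.03],
  ],
  dr=[
    [0, 0, 0],
    [0, 0, 0],
    [0, 0, 0],
    [0, 0, 0],
    [0, 0, 0],
  ],
  hand=0.7,
)

```text
time_s: 16.65
position: [0.6183, -0.1797, 0.1643]
tcp_rot: [0.786, -0.618, 0.001, -0.0]
wrist_force: [0.1, 0.5, 0.0]
width: 0.7
finger_force: 0.0
```

Request:
send_rows(
  xyz=[
    [0.55, 0.02, -0.02],
    [0.56, 0.03, -0.03],
    [0, 0, 0],
    [0, 0, 0],
  ],
  dr=[
    [0, 0, 0],
    [-0.01, -0.01, 0],
    [0, 0, 0],
    [0, 0, 0],
  ],
)

```text
time_s: 17.15
position: [0.6309, -0.2439, 0.1668]
tcp_rot: [0.786, -0.618, -0.0, -0.0]
wrist_force: [0.3, 0.7, 0.3]
width: 0.702
finger_force: 0.0
```

```bash
python3 - <<'E'
from h import *
from cell import *
p,r=stat();print(p)
w=read_camera("wrist")
T=np.eye(4);T[:3,:3]=r.as_matrix();T[:3,3]=p;T=T@w["tool_from_camera"];C=dict(w,camera_from_world=np.linalg.inv(T))
e=proj(C,[[.6317,-.2441,.06]])[0];print("pred",e)
u,v=e.astype(int);g=cv2.cvtColor(w["img"],cv2.COLOR_RGB2GRAY)
print(cv2.boundingRect(cv2.findNonZero(((g[v-30:v+30,u-35:u+35]<45)*255).astype(np.uint8))))
b=np.zeros_like(g);b[v-14:v+15,u-14:u+15]=(g[v-14:v+15,u-14:u+15]>130)*255
n,l,s,ce=cv2.connectedComponentsWithStats(b)
for i in range(1,n): print(s[i][4],ce[i],ray(C,[ce[i]],.06,T))
E
```

```text
t 17.15 case [-0.0266 -0.3041  0.1668] tilt -0.0 lat 0.001 yx -1.0 F [0.3 0.7 0.3] j [-0.07  0.24  0.19 -0.   -1.52  0.31]
[ 0.63092463 -0.24388483  0.16681271]
pred [314.33006952 233.77586632]
(12, 0, 45, 54)
154 [313.33766234 235.45454545] [[ 0.63207433 -0.24278738  0.06      ]]
```

Request:
send_rows(
  xyz=[
    [-0.02, -0.02, 0.65],
    [0, 0, 0.65],
    [0, 0, 0.65],
    [0, 0, 0.37],
    [0, 0, 0],
  ],
  dr=[
    [0, 0, 0],
    [0, 0, 0],
    [0, 0, 0],
    [0, 0, 0],
    [0, 0, 0],
  ],
)

```text
time_s: 17.82
position: [0.6305, -0.2413, 0.0255]
tcp_rot: [0.787, -0.617, -0.002, 0.001]
wrist_force: [-1.5, 0.9, 0.7]
width: 0.698
finger_force: 0.0
```

Request:
send_rows(
  xyz=[
    [0, 0, 0],
    [0, 0, 0],
    [0, 0, 0],
    [0, 0, 0],
  ],
  dr=[
    [0, 0, 0],
    [0, 0, 0],
    [0, 0, 0],
    [0, 0, 0],
  ],
  hand=0,
  squeeze=40,
)

```text
time_s: 18.32
position: [0.6328, -0.2427, 0.0298]
tcp_rot: [0.786, -0.618, 0.001, -0.001]
wrist_force: [-0.8, 2.5, 6.5]
width: 0.363
finger_force: 39.6
```

```bash
python3 - <<'E'
from h import *
p,r=stat();print(p)
rows(p,r,[(p+[0,0,.12],tilt(0,1.81),3),(case(-.0145,.0015,.155),tilt(0,1.81),7)])
E
```

```text
t 18.325 case [-0.0245 -0.3033  0.0298] tilt 0.002 lat -0.001 yx -1.0 F [-0.8  2.5  6.5] j [-0.07  0.3   0.01  0.   -1.28  0.31]
[ 0.63281869 -0.24266003  0.02977128]
"xyz": [[0.0, -0.0, -0.67], [0.0, -0.0, -0.66], [0.0, -0.0, -0.67], [-0.73, -0.02, -0.01], [-0.72, -0.02, -0.01]] "dr": [[-0.01, -0.0, -0.0], [-0.0, -0.0, -0.0], [-0.01, -0.01, -0.0], [0.0, 0.0, -0.0], [0.0, 0.0, -0.0]]
"xyz": [[-0.73, -0.02, -0.01], [-0.72, -0.03, -0.01], [-0.73, -0.02, -0.02], [-0.72, -0.03, -0.01], [-0.73, -0.02, -0.02]] "dr": [[0.0, 0.0, -0.0], [0.0, 0.0, -0.0], [0.0, 0.0, -0.0], [0.0, 0.0, -0.0], [0.0, 0.0, -0.0]]
max 0.73 end [0.5698 0.0558 0.1553]
```

Request:
send_rows(
  xyz=[
    [0, 0, -0.67],
    [0, 0, -0.66],
    [0, 0, -0.67],
    [-0.73, -0.02, -0.01],
    [-0.72, -0.02, -0.01],
  ],
  dr=[
    [0, 0, 0],
    [0, 0, 0],
    [0, 0, 0],
    [0, 0, 0],
    [0, 0, 0],
  ],
)

```text
time_s: 18.95
position: [0.6133, -0.1567, 0.1489]
tcp_rot: [0.786, -0.618, -0.0, -0.001]
wrist_force: [0.2, -0.6, -0.9]
width: 0.365
finger_force: 40.0
```

Request:
send_rows(
  xyz=[
    [-0.73, -0.02, -0.01],
    [-0.72, -0.03, -0.01],
    [-0.73, -0.02, -0.02],
    [-0.72, -0.03, -0.01],
    [-0.73, -0.02, -0.02],
  ],
  dr=[
    [0, 0, 0],
    [0, 0, 0],
    [0, 0, 0],
    [0, 0, 0],
    [0, 0, 0],
  ],
)

```text
time_s: 19.58
position: [0.5685, 0.0572, 0.153]
tcp_rot: [0.786, -0.618, -0.001, -0.0]
wrist_force: [0.5, 1.0, -1.1]
width: 0.362
finger_force: 40.0
```

Request:
send_rows(
  xyz=[
    [0, 0, 0],
    [0, 0, 0],
  ],
  dr=[
    [0, 0, 0],
    [0, 0, 0],
  ],
)

```text
time_s: 19.82
position: [0.569, 0.0558, 0.153]
tcp_rot: [0.786, -0.618, -0.0, 0.0]
wrist_force: [-0.1, -1.0, -0.9]
width: 0.362
finger_force: 39.9
```

```bash
python3 - <<'E'
from h import *
p,r=stat();print(p)
rows(p,r,[(case(-.0145,.0015,.053),tilt(0,1.81),4)])
E
```

```text
t 19.825 case [-0.0155  0.0017  0.153 ] tilt -0.001 lat 0.001 yx -1.0 F [-0.1 -1.  -0.9] j [ 0.45 -0.03 -0.13 -0.   -1.47 -0.21]
[0.56902343 0.05578786 0.15301179]
"xyz": [[0.0, -0.0, 0.42], [0.0, -0.01, 0.42], [0.0, -0.0, 0.41], [0.0, -0.01, 0.42]] "dr": [[0.0, 0.0, -0.0], [0.0, 0.0, -0.0], [0.0, 0.0, -0.0], [0.0, 0.01, -0.0]]
max 0.42 end [0.5701 0.0561 0.0528]
```

Request:
send_rows(
  xyz=[
    [0, 0, 0.42],
    [0, -0.02, 0.42],
    [0, 0, 0.41],
    [0, 0, 0.42],
    [0, 0, 0],
  ],
  dr=[
    [0, 0, 0],
    [0, 0, 0],
    [0, 0, 0],
    [0, 0, 0],
    [0, 0, 0],
  ],
)

```text
time_s: 20.45
position: [0.5688, 0.0546, 0.0504]
tcp_rot: [0.786, -0.619, -0.002, 0.002]
wrist_force: [-0.8, -0.0, -1.2]
width: 0.362
finger_force: 40.0
```

Request:
send_rows(
  xyz=[
    [0, 0, 0.04],
    [0, 0, 0.04],
  ],
  dr=[
    [0, 0, 0],
    [0, 0, 0],
  ],
)

```text
time_s: 20.7
position: [0.5711, 0.0561, 0.0494]
tcp_rot: [0.786, -0.618, 0.0, -0.001]
wrist_force: [0.1, -0.5, -1.6]
width: 0.366
finger_force: 40.0
```

Request:
send_rows(
  xyz=[
    [0, 0, 0.04],
    [0, 0, 0],
  ],
  dr=[
    [0, 0, 0],
    [0, 0, 0],
  ],
)

```text
time_s: 20.95
position: [0.5702, 0.0562, 0.0457]
tcp_rot: [0.786, -0.618, -0.0, -0.0]
wrist_force: [-0.4, 0.2, -1.4]
width: 0.364
finger_force: 40.0
```

Contact is expected at about z = 0.043, from 0.0298 plus 0.013.

Request:
send_rows(
  xyz=[
    [0, 0, 0.04],
    [0, 0, 0],
  ],
  dr=[
    [0, 0, 0],
    [0, 0, 0],
  ],
)

```text
time_s: 21.2
position: [0.5701, 0.0562, 0.043]
tcp_rot: [0.786, -0.618, -0.0, 0.0]
wrist_force: [0.2, -0.3, -1.4]
width: 0.365
finger_force: 40.0
```

Request:
send_rows(
  xyz=[
    [0, 0, 0.02],
    [0, 0, 0],
  ],
  dr=[
    [0, 0, 0],
    [0, 0, 0],
  ],
)

```text
time_s: 21.45
position: [0.5703, 0.0561, 0.0428]
tcp_rot: [0.786, -0.618, -0.0, -0.0]
wrist_force: [-3.3, -0.3, 3.8]
width: 0.364
finger_force: 40.6
```

Fz has gone from -1.4 to +3.8 N at the expected height, so black is seated. I'll release and retreat.

Request:
send_rows(
  xyz=[
    [0, 0, 0.01],
    [0, 0, 0],
  ],
  dr=[
    [0, 0, 0],
    [0, 0, 0],
  ],
)

```text
time_s: 21.7
position: [0.5703, 0.0561, 0.0428]
tcp_rot: [0.786, -0.618, -0.0, -0.0]
wrist_force: [-5.9, -0.0, 7.6]
width: 0.361
finger_force: 41.0
```

Request:
send_rows(
  xyz=[
    [0, 0, 0],
    [0, 0, 0],
    [0, 0, 0],
  ],
  dr=[
    [0, 0, 0],
    [0, 0, 0],
    [0, 0, 0],
  ],
  hand=0.65,
)

```text
time_s: 22.08
position: [0.5702, 0.0561, 0.0412]
tcp_rot: [0.786, -0.618, -0.0, 0.0]
wrist_force: [-0.3, -0.6, -0.7]
width: 0.652
finger_force: 0.0
```

Request:
send_rows(
  xyz=[
    [0, 0, -0.3],
    [0, 0, -0.5],
    [0, 0, -0.6],
    [0, 0, -0.5],
    [0, 0, 0],
  ],
  dr=[
    [0, 0, 0],
    [0, 0, 0],
    [0, 0, 0],
    [0, 0, 0],
    [0, 0, 0],
  ],
)

```text
time_s: 22.7
position: [0.572, 0.0563, 0.1603]
tcp_rot: [0.786, -0.618, 0.002, -0.003]
wrist_force: [-0.6, -0.0, -0.5]
width: 0.647
finger_force: 0.0
```

Request:
send_rows(
  xyz=[
    [0.6, 0.4, -0.1],
    [0.6, 0.4, -0.1],
    [0.6, 0.4, -0.1],
    [0.6, 0.2, 0],
    [0.6, 0.2, 0],
  ],
  dr=[
    [0, 0, 0],
    [0, 0, 0],
    [0, 0, 0],
    [0, 0, 0],
    [0, 0, 0],
  ],
)

```text
time_s: 23.32
position: [0.5192, -0.1427, 0.1739]
tcp_rot: [0.786, -0.618, -0.0, -0.0]
wrist_force: [0.5, 0.6, 0.0]
width: 0.654
finger_force: 0.0
```

```bash
python3 - <<'E'
from h import *
from cell import *
stat()
t=read_camera("top");a=pickle.load(open("top3.pkl","rb"))
H=hsv(t)
def cen(c,lo,hi,box):
    x0,y0,x1,y1=box;m=cv2.inRange(hsv(c)[y0:y1,x0:x1],lo,hi);k=cv2.findNonZero(m)
    return (None,0) if k is None else (k.reshape(-1,2).mean(0)+[x0,y0],len(k))
print("lip before",cen(a,(18,120,120),(35,255,255),(230,100,370,170)),"now",cen(t,(18,120,120),(35,255,255),(230,100,370,170)))
Ti=np.linalg.inv(t["camera_from_world"])
for n,y in(("p1",-.0705),("p2",.0015),("p3",.0735)):
    e=proj(t,[case(-.0145,y,.073)])[0];u,v=np.round(e).astype(int)
    vv,uu=np.mgrid[v-12:v+13,u-12:u+13];d=t["depth"][v-12:v+13,u-12:u+13].ravel()
    P=cv2.undistortPoints(np.c_[uu.ravel(),vv.ravel()].astype(float).reshape(-1,1,2),t["K"],np.array([t["k1"],0,0,0.])).reshape(-1,2)
    X=((np.c_[P,np.ones(len(P))]*d[:,None])@Ti[:3,:3].T+Ti[:3,3])[d>.1];X=X[(X[:,2]>.06)&(X[:,2]<.1)]
    print(n,len(X),X[:,2].mean().round(4) if len(X) else None,incase(X.mean(0)).round(4) if len(X) else None,t["img"][v-4:v+5,u-6].mean(0).round())
E
```

```text
t 23.325 case [-0.1111 -0.1792  0.1739] tilt 0.0 lat 0.001 yx -1.0 F [0.5 0.6 0. ] j [ 0.1  -0.12 -0.18 -0.   -1.52  0.13]
lip before (array([292.50364964, 134.28675704]), 959) now (array([292.48854167, 134.28229167]), 960)
p1 0 None None [74. 77. 81.]
p2 0 None None [151. 150. 103.]
p3 0 None None [158. 158. 108.]
```

The lid hasn't moved, but the arm hides the pockets. I'll move clear and check.

Request:
send_rows(
  xyz=[
    [0.8, 0.2, -0.1],
    [0.8, 0.2, -0.1],
    [0.8, 0.3, -0.1],
    [0.8, 0.3, -0.1],
    [0.8, 0.3, 0],
  ],
  dr=[
    [0, 0, 0],
    [0, 0, 0],
    [0, 0, 0],
    [0, 0, 0],
    [0, 0, 0],
  ],
)

```text
time_s: 24.0
position: [0.5003, -0.3949, 0.1981]
tcp_rot: [0.786, -0.618, 0.0, -0.0]
wrist_force: [0.4, 0.7, -0.5]
width: 0.654
finger_force: 0.0
```

Request:
send_rows(
  xyz=[
    [0, 0, 0],
    [0, 0, 0],
  ],
  dr=[
    [0, 0, 0],
    [0, 0, 0],
  ],
)

```text
time_s: 24.25
position: [0.5004, -0.3931, 0.197]
tcp_rot: [0.786, -0.618, -0.001, -0.0]
wrist_force: [-0.1, -0.1, -0.4]
width: 0.651
finger_force: 0.0
```

```bash
python3 - <<'E'
from h import *
from cell import *
stat()
t=read_camera("top");Ti=np.linalg.inv(t["camera_from_world"])
for n,y in(("p1",-.0705),("p2",.0015),("p3",.0735)):
    e=proj(t,[case(-.0145,y,.073)])[0];u,v=np.round(e).astype(int)
    vv,uu=np.mgrid[v-12:v+13,u-12:u+13];d=t["depth"][v-12:v+13,u-12:u+13].ravel()
    P=cv2.undistortPoints(np.c_[uu.ravel(),vv.ravel()].astype(float).reshape(-1,1,2),t["K"],np.array([t["k1"],0,0,0.])).reshape(-1,2)
    X=((np.c_[P,np.ones(len(P))]*d[:,None])@Ti[:3,:3].T+Ti[:3,3])[d>.1];X=X[(X[:,2]>.065)&(X[:,2]<.1)]
    print(n,len(X),incase(X.mean(0)).round(4) if len(X) else None)
E
```

```text
t 24.25 case [-0.1889 -0.418   0.197 ] tilt -0.001 lat 0.001 yx -1.0 F [-0.1 -0.1 -0.4] j [-0.35  0.14  0.13 -0.   -1.56  0.59]
p1 132 [-0.0147 -0.07    0.0727]
p2 129 [-0.0151 -0.0001  0.0732]
p3 128 [-0.0137  0.0729  0.0733]
```

All three tops stand at about 73 mm, in their pockets and level with green. I'm handing in.

```bash
python3 -c "
from cell import *
print(finish_job())"
```

```text
the job is handed in; nothing more can be done
None
```

The job is handed in at about 24 s, with no verdict returned: the lid is open on its stop (peak push about 59 N, just under the 60 N limit), and brass stands in pocket one and black in pocket two, both released and seated.

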